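# Set out the start-up check set at the labelling line

## Task

Set out the start-up check set: on the blue board stand the brown bottle upright on the middle silver disc, the green bottle on the disc to its left and the yellow bottle on the disc to its right (left and right as seen from the robot, the white-striped side), each centred on its disc. Lay the label reel flat in the middle of the yellow circle on the black pad and stand the brass-knobbed weight centred on top of the reel. Leave the white bottle and the steel cup where they are.

Things in the scene. Friction and masses are not known exactly. Their poses are not given: they have to be found in the camera images.
- green_bottle: Loose small green plastic bottle with a white cap and paper label. Stands upright: plain round body 42 mm in diameter and straight from 0 to 70 mm, then a shoulder; cap 29 mm in diameter from 84 to 105 mm (the top); about 120 g. Origin: centre of its underside, z up.
- brown_bottle: Loose small brown plastic bottle with a red cap and paper label. Stands upright: plain round body 42 mm in diameter and straight from 0 to 70 mm, then a shoulder; cap 29 mm in diameter from 84 to 105 mm (the top); about 120 g. Origin: centre of its underside, z up.
- yellow_bottle: Loose small yellow-green bottle with a black cap and paper label. Stands upright: plain round body 42 mm in diameter and straight from 0 to 70 mm, then a shoulder; cap 29 mm in diameter from 84 to 105 mm (the top); about 120 g. Origin: centre of its underside, z up.
- reel: Loose small label reel lying flat: white paper ring with coloured labels round its side and a cardboard core; outside diameter 60 mm, 30 mm high, open bore 25 mm; about 120 g. Origin: centre of its underside, z up along its axis.
- weight: Loose reel weight: round steel foot 46 mm in diameter and 14 mm high, with an upright brass knob on it, 20 to 24 mm in diameter, whose top is 56 mm above the underside (grip the knob, straight 24 mm part from 24 to 56 mm); about 250 g. Origin: centre of its underside, z up.
- board: Fixed blue check board, 100 mm (its x) by 240 mm (its y), 6 mm thick, lying on the table, turned at most 0.3 rad. A white stripe runs along its front edge (its -x edge, nearest the robot); +y is to the left seen from the stripe's side, that is from the robot. Three flat silver discs of 46 mm diameter in a row mark the places: centres at x = +6 mm and y = +75 mm (left), 0 (middle), -75 mm (right), flush with its top, z = 6 mm. Origin: centre of its underside.
- pad: Fixed black rubber pad, 110 mm square and 6 mm thick, lying on the table, with a thin yellow circle of 72 mm diameter about its centre. Board and pad lie one to the left, one to the right; which is which changes. Origin: centre of its underside; top at z = 6 mm.
- white_bottle: Bystander, not part of the set: loose white bottle with a blue cap and no label, same shape as the others (42 mm in diameter, 105 mm high). Origin: centre of its underside.
- cup: Bystander: loose open steel cup, 60 mm across the rim, 60 mm high. Origin: centre of its underside.
Not all that is in view belongs to the job. What is shaped like the reel but turquoise is not meant.

How it is judged (in metres and radians):
At the end, for the whole second after the job is handed in: Brown, green and yellow bottles upright on the middle, left and right discs, within 14 mm of centre along each board axis; reel flat on the pad within 15 mm of its centre; weight on the reel within 11 mm of its centre; all upright within 0.1 rad, resting on their supports, released, at rest (x of green_bottle in the frame of board between -0.008 and 0.02 m and y of green_bottle in the frame of board between 0.061 and 0.089 m and z of green_bottle in the frame of board between 0.002 and 0.01 m and linear speed of each of green_bottle, brown_bottle, yellow_bottle, reel, weight below 0.02 m/s and angle between each of green_bottle, brown_bottle, yellow_bottle, reel, weight's own z axis and vertical below 0.1 rad and x of brown_bottle in the frame of board between -0.008 and 0.02 m and y of brown_bottle in the frame of board between -0.014 and 0.014 m and z of brown_bottle in the frame of board between 0.002 and 0.01 m and x of yellow_bottle in the frame of board between -0.008 and 0.02 m and y of yellow_bottle in the frame of board between -0.089 and -0.061 m and z of yellow_bottle in the frame of board between 0.002 and 0.01 m and horizontal distance between reel and pad below 0.015 m and z of reel in the frame of pad between 0.002 and 0.01 m and horizontal distance between weight and reel below 0.011 m and z of weight in the frame of reel between 0.026 and 0.034 m); the robot touches nothing.
It fails at once if the white bottle is pushed more than 25 mm or knocked over (distance of white_bottle from where it was at the start of the episode above 0.025 m or angle between white_bottle's own z axis and vertical above 0.5 rad).
It fails at once if the steel cup is pushed more than 25 mm or knocked over (distance of cup from where it was at the start of the episode above 0.025 m or angle between cup's own z axis and vertical above 0.5 rad).
It also fails if it takes over 144 s, if anything falls off the work surface, if the arm or the gripper's body presses on something with over 40 N, if the wrist force passes 120 N, or if a joint passes its speed limit or range.

## Robot

A 6-joint arm with a two-finger parallel gripper is mounted at the origin on the work surface. World frame = base frame: x ahead of the robot, y to its left, z up, the work surface at z = 0. Lengths are in mm, angles in rad, forces in N, time in s.
With the tool pointing down it reaches from about 275 to 750 mm from the base axis. Payload 10.2 kg.
Tool frame: the origin (TCP) lies on the centre line of the jaws, within the pads' length; the fingertips stand arm.tip_extent ahead of it and the grasp point (between the pads) lies 8 mm behind it (arm.tip_extent is the distance from the TCP to the fingertips, in mm); y points along the fingers, x is the direction in which the jaws open and shut, and the axes are right-handed (so a half turn about y gives the same grasp; the last joint's range is limited). The gripper opens to 88 mm and grips with 3 to 60 N. Pads are 18 mm wide; open, the fingers measure 123 mm over their backs; the gripper's body (75 mm by 187 mm) begins 45 mm behind the grasp point.
Start: joints at [1.123, 0.313, 1.498, -0, 1.331, -0.223], TCP at [117.041, 511.794, 249.72] pointing down, gripper open.
Joint ranges: [-2.94, 2.94], [-0.97, 2.17], [0.19, 2.56], [-1.23, 4.37], [0.02, 3.11], [-2.88, 2.88]. Speed limits (rad/s): [2.39, 2.39, 3.01, 3.14, 3.14, 3.14].

## Interface

Orientations are given as a rotation vector (axis times angle).
In Python, from rig import arm gives the robot as it stands. Calls block until the motion is done:
- arm.move_pose(position, orientation): joint-space move of the TCP to a pose.
- arm.servo_line(position, orientation=None, vel=150, force_limit=None): straight line of the TCP; orientation=None keeps the orientation; vel is the mean speed in mm/s. With force_limit (N) it stops when the force on the tool has changed by that much, and returns True; else False.
- arm.move_j(angles): joint-space move.
- arm.gripper_open() and arm.close_gripper(effort=None): open the fingers fully, or close them until they stop; effort is the grip in N (None keeps the last).
- arm.hold(seconds).
- arm.solve_ik(position, orientation): joint angles nearest the present ones, or None.
- arm.capture(name): name is "scene" or "top" or "wrist"; returns a dict with "color" (384x512x3 uint8, red, green, blue), "camera_matrix" (3x3 intrinsics, pixels), "xyz" and "orientation" of the camera in the world; the wrist camera has in their place "T_tool_cam" (4x4, takes a point from camera to tool coordinates, whose origin is the TCP and whose axes are the tool frame's). Camera axes: x right, y down, z forward; pixel columns grow to the right and rows downward; lengths in mm; the calibration is good to about 2 mm. A picture is of the moment at which its call begins: read the wrist's pose just before it. There is no depth.
A pose or a line that the arm cannot do raises arm.PlanningError and nothing moves.
- arm.sign_off(): hands the job in, once; it reports no verdict.
Readings, each from a call of its own:
- arm.current_time_s(): time.
- arm.current_joint_pos(): joint angles.
- arm.current_qvel(): joint speeds.
- arm.current_joint_torque(): joint torques, N m.
- arm.current_ee_pos(): TCP position.
- arm.current_orientation(): TCP orientation.
- arm.current_contact_force(): force on the tool from outside, world axes, zero at the start.
- arm.current_wrist_torque(): the same for the moment, N m.
- arm.current_grip_width(): finger opening in mm.
Only numpy, scipy, OpenCV 4.12 (cv2) and the standard library are available. Lean on these libraries where they do the work, as an engineer would, in place of code of your own. Each camera call takes 0.05 s, during which the arm holds its last target.

## Working session

There is one attempt and no reset: what is moved stays moved. The work goes in short steps, each a Python script; the robot and the scene stay as the last script left them, time stands still between calls to the robot, and variables do not carry over. Pictures are saved under pics/ and viewed, and the job is handed in when it is done.

```bash
ls; mkdir -p pics; python3 - <<'E'
from rig import arm
import cv2,numpy as np,json
for n in ("top","scene"):
    c=arm.capture(n); cv2.imwrite(f"pics/{n}0.png",c["color"][:,:,::-1])
    print(n,c["camera_matrix"],c["xyz"],c["orientation"])
print(arm.tip_extent,arm.current_ee_pos(),arm.current_orientation(),arm.current_time_s())
print(arm.capture("wrist")["T_tool_cam"])
E
```

```text
pics
top [[445.80194625   0.         249.14106118]
 [  0.         445.80194625 184.63669276]
 [  0.           0.           1.        ]] [466.14613098  17.66416237 908.71149552] [-2.15023804  2.16304623 -0.16621033]
scene [[497.40000236   0.         256.27360764]
 [  0.         497.40000236 185.40402017]
 [  0.           0.           1.        ]] [1061.00356191  635.90590855 1107.48234141] [-0.92208578 -2.65678377  0.89406587]
11.0 [116.95780649 511.60559152 249.22979329] [-1.30767982 -1.04125884  1.04294031] 0.1
[[ 9.99999776e-01  6.46651574e-04 -1.72000015e-04  4.55585264e-01]
 [ 3.48007142e-04 -2.83060481e-01  9.59101998e-01 -1.33757574e+02]
 [ 5.71518409e-04 -9.59101843e-01 -2.83060643e-01  7.28923676e+01]
 [ 0.00000000e+00  0.00000000e+00  0.00000000e+00  1.00000000e+00]]
```

View pics/top0.png

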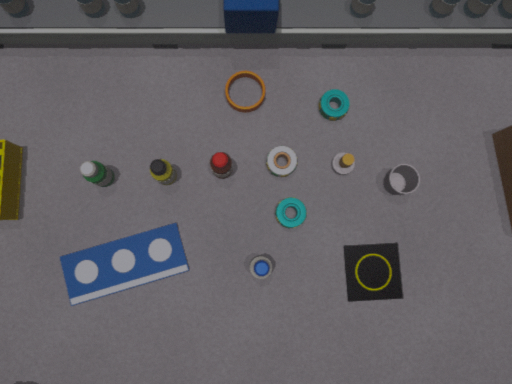

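View pics/scene0.png

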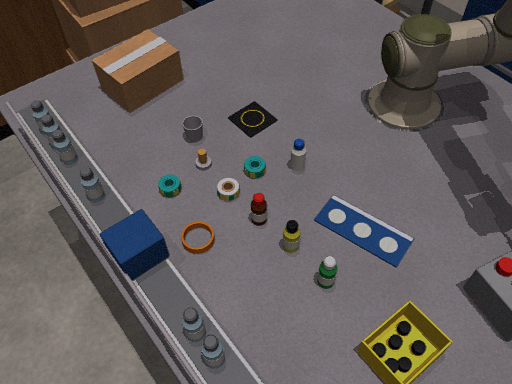

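Top picture: up is +x and left is +y.
- **Bottles:** green (94,170), yellow with black cap (160,168) and brown with red cap (221,162). The look-alikes are white with blue cap (261,267) and the grey bottles on the conveyor.
- **Reel:** the white one at (282,160). The turquoise ones at (335,104) and (291,212) are not it, nor is the orange ring at (245,91).
- **Weight:** brass knob (347,160).
- **Cup:** (403,180).

I'll check these choices in a close crop.

```bash
python3 - <<'E'
import cv2
a=cv2.imread("pics/top0.png")
cv2.imwrite("pics/cropA.png",cv2.resize(a[140:310,50:250],None,fx=4,fy=3.5*4/3.5*0.875,interpolation=cv2.INTER_CUBIC) if 0 else cv2.resize(a[140:310,55:245],None,fx=3.5,fy=3.5,interpolation=cv2.INTER_CUBIC))
cv2.imwrite("pics/cropB.png",cv2.resize(a[140:310,235:425],None,fx=3.5,fy=3.5,interpolation=cv2.INTER_CUBIC))
E
```

```text
(no output)
```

View pics/cropA.png

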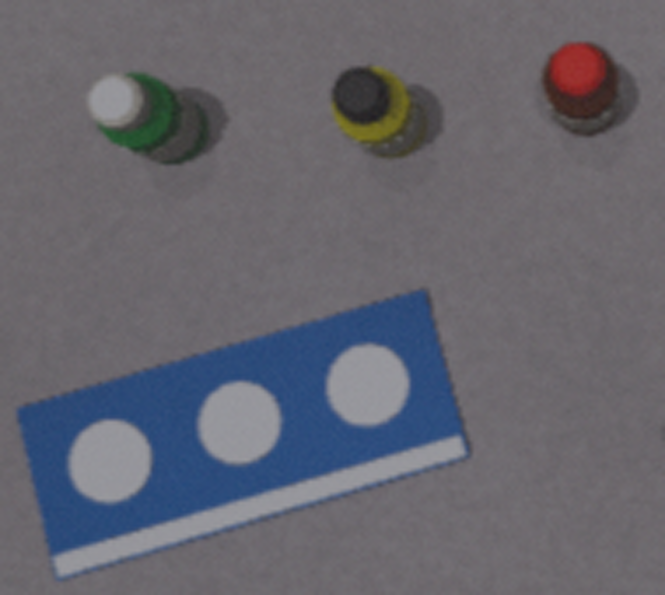

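View pics/cropB.png

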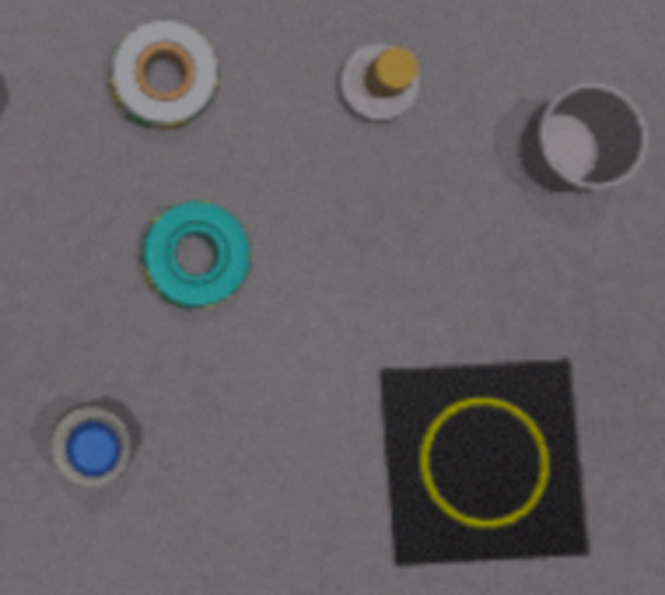

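The crop confirms the choice: brown has the red cap, yellow the black cap and green the white cap. The reel is the white ring with the cardboard core, and the weight has the brass knob. Next I'll compute positions from both cameras.

```bash
cat > h.py <<'E'
import numpy as np,cv2
from scipy.spatial.transform import Rotation as R
def ray(c,px,z):
    d=R.from_rotvec(c["orientation"]).as_matrix()@np.linalg.inv(c["camera_matrix"])@np.array([px[0],px[1],1.])
    o=np.array(c["xyz"]); return (o+d*(z-o[2])/d[2])[:2]
def proj(c,p):
    q=c["camera_matrix"]@R.from_rotvec(c["orientation"]).as_matrix().T@(np.array(p,float)-c["xyz"]); return q[:2]/q[2]
def flood(img,seed,tol):
    b=cv2.medianBlur(img,3); m=np.zeros((b.shape[0]+2,b.shape[1]+2),np.uint8)
    cv2.floodFill(b.copy(),m,seed,255,(tol,)*3,(tol,)*3,8|cv2.FLOODFILL_FIXED_RANGE|(255<<8)|cv2.FLOODFILL_MASK_ONLY)
    m=m[1:-1,1:-1]; cs,_=cv2.findContours(m,cv2.RETR_EXTERNAL,cv2.CHAIN_APPROX_NONE)
    k=max(cs,key=cv2.contourArea); e=cv2.fitEllipse(cv2.convexHull(k))
    return e
def ori(yaw): # tool y down, tool x (opening) along yaw
    x=np.array([np.cos(yaw),np.sin(yaw),0]);y=np.array([0,0,-1.]);return R.from_matrix(np.c_[x,y,np.cross(x,y)]).as_rotvec()
E
python3 - <<'E'
from rig import arm
from h import *
T=arm.capture("top");S=arm.capture("scene")
for c,L in ((T,dict(green=((88,168),105,35),yellow=((158,167),105,25),brown=((220,160),105,50),white=((261,267),105,40),reel=((273,160),30,35),weight=((348,159),56,45),dL=((87,272),6,35),dM=((123,260),6,35),dR=((160,250),6,35))),
 (S,dict(green=((329,262),105,35),yellow=((292,226),105,25),brown=((259,197),105,45),white=((299,144),105,40),reel=((220,190),30,45),weight=((202,153),56,45),dL=((394,239),6,35),dM=((362,231),6,35),dR=((337,216),6,35)))):
    img=np.ascontiguousarray(c["color"])
    for n,(s,z,t) in L.items():
        e=flood(img,s,t); print(n,np.round(e[0],1),np.round(e[1],1),np.round(ray(c,e[0],z),1))
    h=cv2.cvtColor(img,cv2.COLOR_RGB2HSV); m=cv2.inRange(h,(22,120,70),(38,255,255))
    x0,y0,x1,y1=(340,245,410,300) if c is T else (235,100,270,135)
    mm=np.zeros_like(m);mm[y0:y1,x0:x1]=m[y0:y1,x0:x1]
    e=cv2.fitEllipse(cv2.convexHull(cv2.findNonZero(mm)));print("pad",e[0],e[1],ray(c,e[0],6))
E
```

```text
green [ 86.4 168. ] [13.3 14.3] [610.3 300.9]
yellow [158.2 167. ] [15.9 17.4] [611.6 170.7]
brown [219.3 158.7] [15.1 15.5] [626.6  59.3]
white [261.3 268.1] [12.3 13.1] [428.5 -15.6]
reel [252.9 203.4] [332.7 451.9] [551.2  -3.3]
weight [348.  158.7] [11.8 13. ] [ 635.3 -189.3]
dL [ 86.  271.2] [22.3 23.6] [420.5 327.6]
dM [123.  260.3] [22.2 23.4] [441.2 255.4]
dR [159.6 249.5] [22.3 23. ] [462.  183.2]
pad (372.9571228027344, 271.59765625) (36.4640998840332, 37.93585205078125) [ 415.30494927 -242.90453252]
green [329.6 260.6] [ 9.  10.1] [613.3 303.4]
yellow [291.6 226.2] [11.7 12.8] [621.  180.3]
brown [258.4 197. ] [9.  9.8] [630.   64.1]
white [298.9 142.2] [ 7.1 10.3] [433.3 -10.2]
reel [227.7 185.9] [17.1 21.8] [640.  -59.7]
weight [201.4 151.1] [6.1 7.3] [ 636.  -187.2]Traceback (most recent call last):
  File "<stdin>", line 8, in <module>
  File "h.py", line 12, in flood
    k=max(cs,key=cv2.contourArea); e=cv2.fitEllipse(cv2.convexHull(k))
                                     ~~~~~~~~~~~~~~^^^^^^^^^^^^^^^^^^^
cv2.error: OpenCV(4.12.0) /io/opencv/modules/imgproc/src/shapedescr.cpp:361: error: (-201:Incorrect size of input array) There should be at least 5 points to fit the ellipse in function 'fitEllipseNoDirect'
```

```bash
python3 - <<'E'
from rig import arm
from h import *
T=arm.capture("top")
print("reel",ray(T,(281.5,160.2),30))
P=dict(green=(609.5,298.5),yellow=(612,171),brown=(627,59.5))
rl=ray(T,(281.5,160.2),30)
img=cv2.resize(T["color"][:,:,::-1],None,fx=4,fy=4,interpolation=cv2.INTER_CUBIC)
def circ(p,z,r,col):
    a=np.linspace(0,2*np.pi,60)
    q=np.array([(proj(T,(p[0]+r*np.cos(t),p[1]+r*np.sin(t),z))+.5)*4-.5 for t in a])
    cv2.polylines(img,[np.round(q).astype(np.int32)],True,col,1)
for p in P.values():
    circ(p,105,14.5,(255,0,255));circ(p,70,21,(255,255,0));circ(p,0,21,(0,255,255))
circ(rl,30,30,(255,0,255));circ(rl,0,30,(0,255,255));circ(rl,30,12.5,(255,0,255))
w=(635.3,-189.3);circ(w,56,12,(255,0,255));circ(w,14,23,(255,255,0))
p=(415.3,-242.9);circ(p,6,36,(255,0,255))
cv2.imwrite("pics/ov.png",np.vstack([img[560:800,280:1020],img[560:800,960:1700]]))
E
```

```text
reel [637.88118843 -61.57914424]
```

View pics/ov.png

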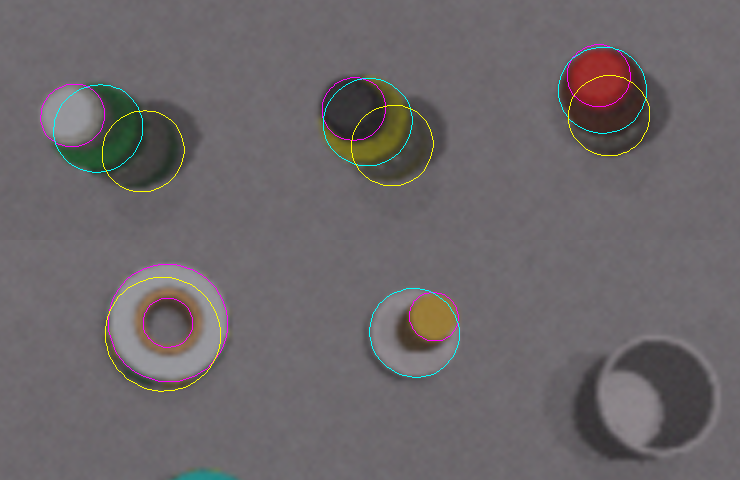

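The overlays fit within about 1 px: the cap circles, the bases, the reel rim and the knob. First action: brown bottle to the middle disc.

```bash
cat >> h.py <<'E'
from rig import arm
def pickplace(src,dst,yaw,gz,dz,safe,effort,first=True):
    """gz: TCP height at grasp, dz: support height change"""
    o=ori(yaw); s=np.array(src);d=np.array(dst)
    arm.gripper_open()
    if np.max(np.abs(arm.current_ee_pos()-np.r_[s,safe])[2:])>3 : arm.servo_line(np.r_[arm.current_ee_pos()[:2],safe],vel=250)
    arm.move_pose(np.r_[s,safe],o)
    arm.servo_line(np.r_[s,gz+25],vel=200)
    f=arm.servo_line(np.r_[s,gz],vel=80,force_limit=15); print("down hit",f)
    arm.close_gripper(effort); w=arm.current_grip_width()
    arm.servo_line(np.r_[s,gz+15],vel=80); arm.servo_line(np.r_[s,safe],vel=200)
    print("width",w,arm.current_grip_width(),"F",np.round(arm.current_contact_force(),1))
    if arm.current_grip_width()<10: return False
    arm.servo_line(np.r_[d,safe],vel=200)
    arm.servo_line(np.r_[d,gz+dz+12],vel=150); arm.hold(.3)
    f=arm.servo_line(np.r_[d,gz+dz-2],vel=25,force_limit=5)
    print("touch",f,np.round(arm.current_ee_pos(),1)-np.r_[d,gz+dz]); arm.hold(.2)
    arm.gripper_open(); arm.hold(.2)
    p=arm.current_ee_pos(); arm.servo_line(np.r_[p[:2],p[2]+25],vel=80);arm.servo_line(np.r_[p[:2],safe],vel=250)
    print("t",arm.current_time_s()); return True
E
python3 - <<'E'
from h import *
print(arm.solve_ik(np.array([627,59.5,200]),ori(0.28)),arm.solve_ik(np.array([627,59.5,200]),ori(0.28+np.pi)))
print(R.from_rotvec(arm.current_orientation()).as_matrix().round(2))
E
```

```text
[-0.0911097   0.58296248  1.22376685  0.          1.33486333 -0.3711097 ] [-0.0911097   0.58296248  1.22376685  0.          1.33486333  2.77048295]
[[ 0.22 -0.   -0.97]
 [ 0.97 -0.    0.22]
 [-0.   -1.    0.  ]]
```

```bash
python3 - <<'E'
from h import *
pickplace((627,59.5),(441.2,255.4),0.28,86,6,225,20)
c=arm.capture("top");cv2.imwrite("pics/t1.png",c["color"][:,:,::-1])
E
```

```text
down hit False
width 32.56720526326397 32.1678640864492 F [ 0.6 -0.5 -1.2]
touch True [ 0.   0.2 -0.4]
t 12.0
```

View pics/t1.png

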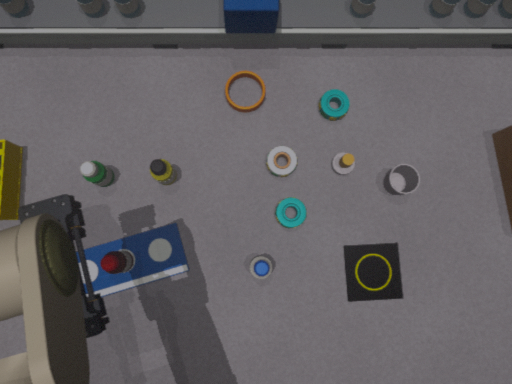

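The picture shows the brown bottle standing on the middle disc (cap about (113,262)), with the gripper clear above. Next are green and yellow.

```bash
python3 - <<'E'
from h import *
pickplace((609.5,298.5),(420.5,327.6),0.28,86,6,225,20)
pickplace((612,171),(462,183.2),0.28,86,6,225,20)
arm.servo_line((637.9,-61.6,225),vel=250)
c=arm.capture("top");cv2.imwrite("pics/t2.png",c["color"][:,:,::-1])
E
```

```text
down hit False
width 32.11520501037013 32.48683779670823 F [ 0.1  0.6 -0.7]
touch True [0.3 0.2 0. ]
t 21.4167
down hit False
width 32.039383057411115 32.23838441715196 F [ 0.3  0.2 -1.4]
touch True [0.3 0.  0.1]
t 30.8167
```

View pics/t2.png

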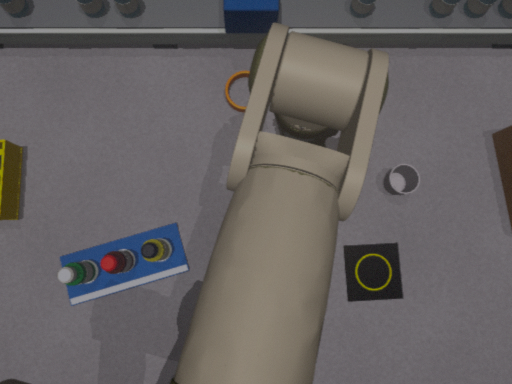

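Green (caps at (67,275)), brown (110,263) and yellow (150,250) stand on the left, middle and right discs. Next come the reel and the weight.

```bash
python3 - <<'E'
from h import *
ok=pickplace((637.9,-61.6),(415.3,-242.9),np.pi/2,15,6,180,20)
arm.servo_line((600,-60,225),vel=250)
c=arm.capture("top");cv2.imwrite("pics/t3.png",c["color"][:,:,::-1])
E
```

```text
down hit False
width 58.769312797544295 59.11628545540226 F [ 0.5  0.2 -1.6]
touch True [0. 0. 0.]
t 42.7
```

View pics/t3.png

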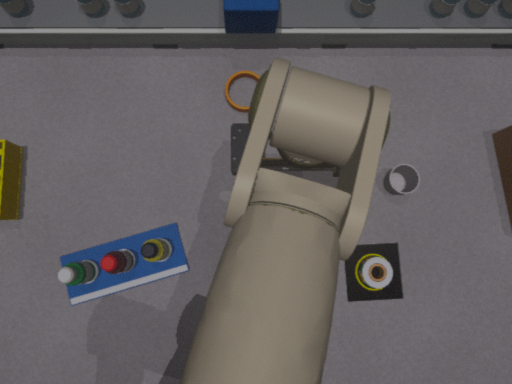

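The reel lies on the pad, its rim centred near (377,272). I'll measure its position at rim height 36 mm, then place the weight there.

```bash
python3 - <<'E'
from h import *
T=arm.capture("top");img=np.ascontiguousarray(T["color"])
m=(img[250:295,350:400].min(2)>110).astype(np.uint8)
n,l,st,ce=cv2.connectedComponentsWithStats(m);k=1+st[1:,4].argmax()
e=cv2.fitEllipse(cv2.convexHull(cv2.findNonZero((l==k).astype(np.uint8))));px=np.array(e[0])+(350,250)
r=ray(T,px,36);print(px,e[1],r,r-[415.3,-242.9])
c=cv2.resize(img[240:305,340:410,::-1],None,fx=8,fy=8,interpolation=cv2.INTER_CUBIC)
for p,z,rad in ((r,36,30),((415.3,-242.9),6,36)):
    q=np.array([(proj(T,(p[0]+rad*np.cos(t),p[1]+rad*np.sin(t),z))-(340,240)+.5)*8-.5 for t in np.linspace(0,6.28,60)])
    cv2.polylines(c,[np.round(q).astype(np.int32)],True,(255,0,255),1)
cv2.imwrite("pics/reel.png",c)
E
```

```text
[377.04663277 272.15526009] (29.927377700805664, 30.911163330078125) [ 415.87420153 -242.13139299] [0.57420153 0.76860701]
```

View pics/reel.png

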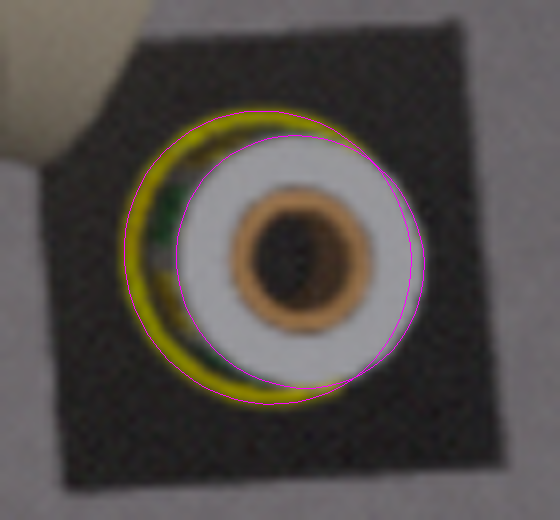

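The reel lies flat and centred within about 1 mm. Now the weight.

```bash
python3 - <<'E'
from h import *
ok=pickplace((635.3,-189.3),(415.6,-243.3),0.0,34,36,180,30)
arm.servo_line((415,-243,240),vel=250)
arm.move_pose((350,20,300),ori(0.0))
c=arm.capture("top");cv2.imwrite("pics/t4.png",c["color"][:,:,::-1])
s=arm.capture("scene");cv2.imwrite("pics/s4.png",s["color"][:,:,::-1])
img=cv2.resize(c["color"][:,:,::-1],None,fx=4,fy=4,interpolation=cv2.INTER_CUBIC)
def circ(p,z,r,col):
    q=np.array([(proj(c,(p[0]+r*np.cos(t),p[1]+r*np.sin(t),z))+.5)*4-.5 for t in np.linspace(0,6.28,60)])
    cv2.polylines(img,[np.round(q).astype(np.int32)],True,col,1)
for p in ((441.2,255.4),(420.5,327.6),(462,183.2)):
    circ(p,111,14.5,(255,0,255));circ(p,76,21,(255,255,0));circ(p,6,23,(0,255,255))
p=(415.3,-242.9);circ(p,36,30,(255,255,0));circ(p,50,23,(0,255,255));circ(p,92,12,(255,0,255))
cv2.imwrite("pics/ov4.png",np.hstack([img[900:1220,200:760],img[960:1280,1360:1600]]))
E
```

```text
down hit False
width 23.080033504673764 23.20878672108084 F [ 0.5  0.6 -2.5]
touch True [-0.1  0.1 -0.1]
t 54.4667
```

View pics/ov4.png

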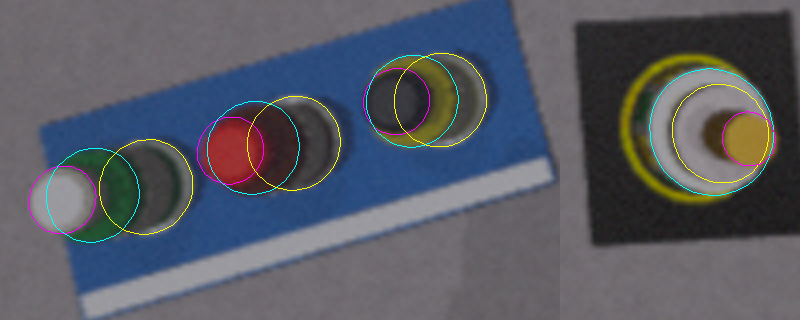

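View pics/s4.png

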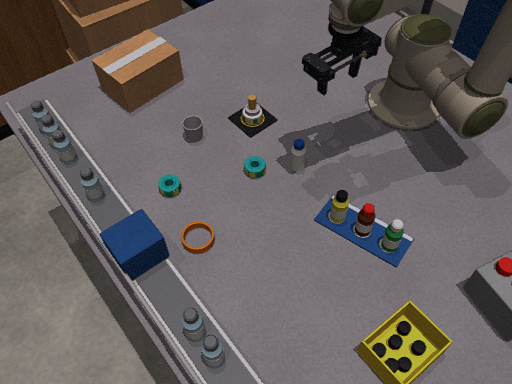

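The overlays show every bottle within about 2 mm of its disc centre. The reel and weight fit their predicted circles to about 1 mm. In the scene view the white bottle (299,155) and the cup (193,129) are where they were, and the gripper touches nothing. Handing in.

```bash
python3 - <<'E'
from h import *
arm.hold(.5);print(arm.current_contact_force().round(1),arm.current_time_s());arm.sign_off()
E
```

```text
[-1.2  0.4  0.2] 56.5333
the job is handed in; nothing more can be done
```

The start-up check set is laid out and handed in at about 57 s of the 144 s allowed; sign-off gives no verdict.

- **Bottles:** Brown stands on the middle disc, green on the left and yellow on the right. In the last top picture each is upright and within about 2 mm of its disc centre.
- **Reel and weight:** The reel lies flat and the weight stands on it. Both are within about 1–2 mm of the pad centre.
- **Bystanders:** The white bottle and the cup look unmoved in the last scene picture. The gripper ended clear of everything.

Two checks disagreed, neither with any visible effect on the result:
- **Grip width:** The gripper read about 32 mm on the 29 mm caps, but the hold was secure.
- **Camera positions:** My rough estimates from the scene camera were mostly 2–6 mm off the top camera's, and about 13 mm off for the yellow bottle. I used the top camera, after checking its positions by overlaying model outlines on the picture.

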